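# Find the tired spring: press-test two returned phone holders and reject the weak one

## Task

Test the two returned sprung phone holders, first the one on the robot's left (+y), then the one on its right: with the shut fingers press the yellow pad halfway along the steel tongue with a steady 8 newtons for about a second, see how far it gives, and never load a tongue with more than 15 newtons. Then set the holder with the tired spring, the one that gives about twice as far, down inside the red reject tray without dropping it, base flat on the tray's floor, and only then let go; leave the sound one standing where it is. Do not disturb the other things on the counter.

Things in the scene. Friction and masses are not known exactly. Their poses are not given: they have to be found in the camera images.
- holder_a: one of two look-alike loose sprung phone holders, 0.35 kg, one sound, one tired. Black base plate 60 wide, 8 thick, from x = -45 to +105 mm; origin at its underside below the centre of the blue post, z up. Post 30 (x) x 36 (y) mm, top 64 mm up: grip it across y from above; centre of mass 13 mm to +x. A steel tongue (30 wide, 3 thick, 50 mm up) runs from the post along +x to x = 122 mm, end free
- holder_b: one of two look-alike loose sprung phone holders, 0.35 kg, one sound, one tired. Black base plate 60 wide, 8 thick, from x = -45 to +105 mm; origin at its underside below the centre of the blue post, z up. Post 30 (x) x 36 (y) mm, top 64 mm up: grip it across y from above; centre of mass 13 mm to +x. A steel tongue (30 wide, 3 thick, 50 mm up) runs from the post along +x to x = 122 mm, end free
- holder_a_pad: yellow pad on the tongue of holder_a at mid-span, 67 mm to +x of the post's centre; 22 (x) x 28 (y) mm, its middle a rounded ridge along y, 8 mm high, to press on; origin at the centre of the pad's underside, 51.5 mm above the holder's underside when unloaded; the ridge's crest is 8 mm above the origin. Sinks and tips with the tongue
- holder_a_tongue: spring-steel tongue of holder_a, carries the yellow pad; origin at its root, 12 mm to +x of the post's centre, 50 mm up; x along the tongue. Under 8 N on the pad a sound tongue gives 5 to 6 mm there, a tired one about 11 mm, in proportion to the force, and springs back. They look alike: only pressing tells. Over 15 N ruins it
- holder_b_pad: yellow pad on the tongue of holder_b at mid-span, 67 mm to +x of the post's centre; 22 (x) x 28 (y) mm, its middle a rounded ridge along y, 8 mm high, to press on; origin at the centre of the pad's underside, 51.5 mm above the holder's underside when unloaded; the ridge's crest is 8 mm above the origin. Sinks and tips with the tongue
- holder_b_tongue: spring-steel tongue of holder_b, carries the yellow pad; origin at its root, 12 mm to +x of the post's centre, 50 mm up; x along the tongue. Under 8 N on the pad a sound tongue gives 5 to 6 mm there, a tired one about 11 mm, in proportion to the force, and springs back. They look alike: only pressing tells. Over 15 N ruins it
- reject_tray: shallow red plastic reject tray, fixed to the counter, 250 (x) x 160 (y) x 25 mm high, walls and floor 5 mm thick (inside 240 x 150 mm); origin at the centre of its underside, z up
- mug: bystander: white ceramic mug, 82 mm wide, 95 mm high, origin under its centre
- scanner: bystander: red handheld scanner lying down, 180 mm long, 40 mm high, origin underneath near its middle
- bell_1: bystander: chrome bicycle bell, 56 mm wide, 42 mm high, origin under its centre
- bell_2: bystander: the other chrome bicycle bell, same size
- phone_case: bystander: black rubber phone case, 150 x 76 x 11 mm, origin under its centre
- tape_roll: bystander: cardboard tape core, 90 mm wide, 45 mm high, origin under its centre
Things that resemble listed ones, but are neither listed nor needed, are in the scene too. What is shaped like the holder_b but orange or turquoise is not meant. Leave any purple look-alike of the holder_a alone.

How it is judged:
By the outcome, as a careful person would: the job done as asked, in the order asked, and still so for the second after the job is handed in, with the robot touching nothing.
It also fails if it takes over 72 s, if anything falls off the work surface, if the arm or the gripper's body presses on something with over 40 N, if the wrist force passes 120 N, or if a joint passes its speed limit or range.

## Robot

A 6-joint arm with a two-finger parallel gripper is mounted at the origin on the work surface. World frame = base frame: x ahead of the robot, y to its left, z up, the work surface at z = 0. Lengths are in m, angles in rad, forces in N, time in s.
With the tool pointing down it reaches from about 0.275 to 0.75 m from the base axis. Payload 10.2 kg.
Tool frame: the origin (TCP) lies midway between the tips of the shut fingers; the grasp point (between the pads) lies 19 mm behind it; z points along the fingers, y is the line along which they close (so a half turn about z gives the same grasp; the last joint's range is limited). The gripper opens to 85 mm and grips with 20 to 120 N. Pads are 22 mm wide; open, the fingers measure 114 mm over their backs; the gripper's body (76 mm by 85 mm) begins 54 mm behind the grasp point. The pads swing forward as they close: fully open they stand 13 mm farther back than shut.
Start: joints at [-1.365, 0.313, 1.498, -0, 1.331, -0.223], TCP at [0.218, -0.477, 0.231] pointing down, gripper open.
Joint ranges: [-2.94, 2.94], [-0.97, 2.17], [0.19, 2.56], [-1.23, 4.37], [0.02, 3.11], [-2.88, 2.88]. Speed limits (rad/s): [2.39, 2.39, 3.01, 3.14, 3.14, 3.14].

## Interface

Orientations are given as a unit quaternion [w, x, y, z].
In Python, from cell import observe, cams, job gives the robot as it stands.
- The arm moves only by the shell command python3 -m pendant 'ROWS' [OPENING] [FORCE]. ROWS is JSON, a list of rows, each an object with "travel": the shift along the tool's x, y, z as a fraction of full scale, a list of three; "rotation": the turn, a rotation vector about the tool's x, y, z as a fraction of full scale, a list of three. A call has 1 to 8 rows; each row shifts and turns the commanded pose from where the row before left it, along the tool's axes as they then stand; what a row does not reach is not made up. Full scale, the value 1, is 0.1 m for a shift and 2 pi rad for a turn. A row lasts 1/10 s, in which the tool goes at most 50 mm and 8.59 degrees, less where a joint would pass 70% of its speed; a pose out of reach is approached as far as the arm can. A call with a number of a shift or a turn outside -1 to 1 is refused whole. A call with a gripper value outside its range is refused whole. OPENING is the opening, from -1 (shut) to 1 (fully open), so that 0 is half open, set as the call begins (- or left out, the last holds). The fingers move at their own pace and stop on an object; FORCE is the grip in N (left out, the last holds). Time passes only in rows, so rows that do not move let the fingers close. It gives the time, the measured TCP pose, the force, the opening and the grip force at its end, in the units of the state.
- observe(): the state, without advancing time (a new reading comes with each control period).
- cams.capture(name): name is "scene" or "top"; returns the picture (480x640x3 uint8, red, green, blue); there is no depth.
- cams.calibration(name): a dict with "fovy" (degrees; the focal length in pixels is half the picture's height over the tangent of half this angle, whatever the lens; pixels are square), "cx", "cy" (the principal point, pixels), "position" and "rotation" of the camera in the world. Camera axes: x right, y up, looking along -z (the intrinsics and any distortion apply to the point x, -y, -z); pixel columns grow to the right and rows downward; lengths in m; the calibration is good to about 2 mm. A picture is of the moment at which its call begins. calibration takes no time and is no camera call.
- job.sign_off(): hands the job in; it is judged then, once.
The state is a dict: "time_s": time; "joint_pos": joint angles; "joint_vel": joint speeds; "joint_efforts": joint torques, N m; "tcp_pos": TCP position; "tool_rot": TCP orientation; "wrist_force": force on the tool from outside, world axes, zero at the start; "torque": the same for the moment, N m; "grip_width": finger opening in m; "finger_force": force on a finger pad.
Only numpy, scipy, OpenCV 4.12 (cv2) and the standard library are available. Lean on these libraries where they do the work, as an engineer would, in place of code of your own. Each camera call takes 0.05 s, during which the arm holds its last target. There are 200 camera calls.

## Working session

There is one attempt and no reset: what is moved stays moved. The work goes in short steps, Python scripts to look and compute and a shell command to move; the robot and the scene stay as the last step left them, time stands still between calls to the robot, and variables do not carry over. Pictures are saved under pics/ and viewed, at most 11 in all, crops included, and the job is handed in when it is done.

```bash
ls; mkdir -p pics
python3 - <<'E'
from cell import observe,cams,job
import cv2
for n in("scene","top"):
    im=cams.capture(n); cv2.imwrite(f"pics/{n}0.png",im[:,:,::-1]); print(n,cams.calibration(n))
print(observe())
E
```

```text
pics
scene {'fovy': 42.02088617093967, 'cx': 315.4129780728837, 'cy': 241.16363715863014, 'position': array([1.11667525, 0.48858279, 1.23865109]), 'rotation': array([0.37535936, 0.10752266, 0.24621232, 0.88708721])}
top {'fovy': 43.30887709129046, 'cx': 322.6339947990658, 'cy': 249.91107272691323, 'position': array([ 0.27492465, -0.01309638,  1.46112269]), 'rotation': array([ 0.71903593,  0.07879615, -0.07318307, -0.68660231])}
{'time_s': 0.1, 'joint_pos': array([-1.36537711e+00,  3.13381109e-01,  1.49833679e+00,  2.20043964e-05,
        1.33100995e+00, -2.23379922e-01]), 'joint_vel': array([ 1.23795548e-03, -1.63582263e-03, -1.88830498e-03,  2.37296252e-04,
       -7.91942545e-05, -6.45907292e-04]), 'joint_efforts': array([ 1.93551787e-03, -4.12899256e+01, -2.60143054e+01, -1.73470103e-04,
        2.98892905e-03,  1.54117743e-05]), 'tcp_pos': array([ 0.21824107, -0.4772447 ,  0.23080808]), 'tool_rot': array([-5.67479882e-04,  9.77104718e-01,  2.12758191e-01,  1.57826632e-05]), 'wrist_force': array([ 0.83493628,  0.35850141, -0.19575803]), 'torque': array([ 0.037027  , -0.01394935,  0.03357803]), 'finger_force': 0.0, 'grip_width': 0.08552268233022375}
```

View pics/top0.png

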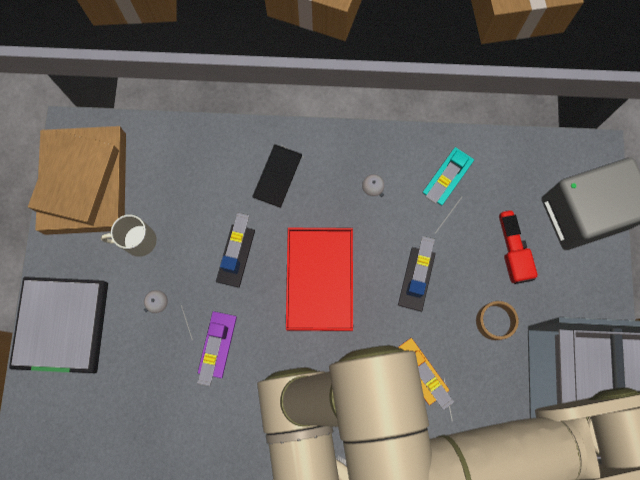

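View pics/scene0.png

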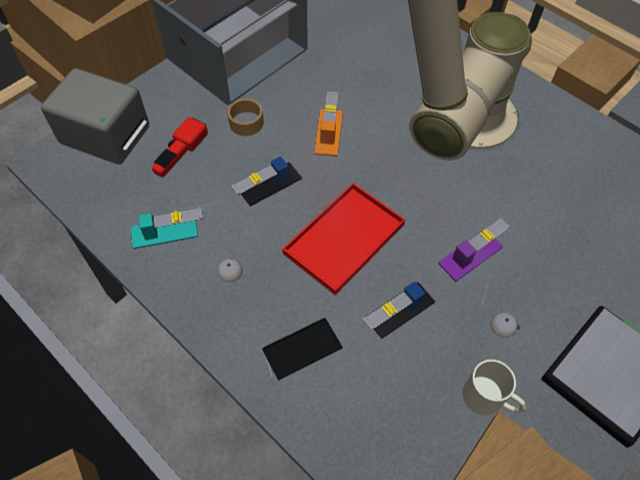

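The top view shows the left holder at about (235,250), post (230,265) and pad (236,238). The right holder's post is at (416,288) and its pad at (424,260), and the red tray spans (287..353, 228..330). In the scene view the left holder is at about (400,308), the right holder at (268,180), and the tray at (345,238).

```bash
cat > h.py <<'E'
import numpy as np,cv2
from scipy.spatial.transform import Rotation as R
from cell import observe,cams,job
def ray(n,uv):
    c=cams.calibration(n); f=240/np.tan(np.radians(c["fovy"]/2)); q=c["rotation"]
    d=np.array([(uv[0]-c["cx"])/f,-(uv[1]-c["cy"])/f,-1.])
    return c["position"],R.from_quat([*q[1:],q[0]]).apply(d)
def plane(n,uv,z):
    p,d=ray(n,uv); return p+d*(z-p[2])/d[2]
def tri(u,v):
    p,d=ray("top",u); q,e=ray("scene",v)
    s=np.linalg.lstsq(np.c_[d,-e],q-p,rcond=None)[0]; a,b=p+s[0]*d,q+s[1]*e
    return (a+b)/2,np.linalg.norm(a-b)
def mask(im,col):
    h=cv2.cvtColor(im,cv2.COLOR_RGB2HSV)
    lo,hi={"blue":((105,120,30),(125,255,255)),"yellow":((24,120,120),(34,255,255)),"red":((0,200,90),(6,255,255))}[col]
    return cv2.inRange(h,lo,hi)
def blobs(im,col,amin=15):
    n,l,s,c=cv2.connectedComponentsWithStats(mask(im,col),connectivity=8)
    return [(s[i,4],c[i],s[i,:4],l==i) for i in range(1,n) if s[i,4]>=amin]
E
python3 - <<'E'
from h import *
np.set_printoptions(precision=4,suppress=True)
im={n:cv2.imread(f"pics/{n}0.png")[:,:,::-1].copy() for n in("top","scene")}
for n in im:
  for col in("blue","yellow","red"):
    for a,c,b,m in blobs(im[n],col):
      print(n,col,a,c,b,plane(n,c,{"blue":.06,"yellow":.057,"red":.025}[col])[:2])
      if col=="red" and a>2000:
        cnt=cv2.findContours(m.astype(np.uint8),0,2)[0][0]; r=cv2.minAreaRect(cnt)
        print("rect",np.array([plane(n,p,.025)[:2] for p in cv2.boxPoints(r)]).tolist())
t=im["top"]
crop=np.hstack([cv2.resize(t[200:330,y:y+66],None,fx=4.5,fy=4.5,interpolation=0) for y in(205,390)])
cv2.imwrite("pics/crop0.png",crop[:,:,::-1])
E
```

```text
top blue 195 [228.5538 263.2667] [220 256  18  15] [0.5386 0.2258]
top blue 196 [416.9184 287.3929] [409 280  17  16] [ 0.5015 -0.2193]
top yellow 90 [443.8222 180.6111] [438 175  13  12] [ 0.768  -0.2817]
top yellow 99 [236.0909 236.4545] [230 232  13  10] [0.6051 0.2135]
top yellow 100 [422.94 260.23] [417 255  13  11] [ 0.5676 -0.2331]
top yellow 108 [209.4722 358.7222] [203 354  14  11] [0.3152 0.2522]
top yellow 113 [432.885  383.9469] [426 377  15  15] [ 0.2825 -0.2587]
top red 51 [506.6275 213.4314] [501 211  13   6] [ 0.7013 -0.4425]
top red 307 [333.2541 303.5603] [286 229  67 101] [ 0.459  -0.0256]
top red 559 [299.8927 245.7209] [287 230  42  53] [0.5966 0.0616]
top red 40 [325.875 240.4  ] [319 235  13  12] [ 0.6128 -0.001 ]
top red 745 [520.6228 258.7007] [506 235  31  47] [ 0.5889 -0.4743]
top red 22 [315.1818 252.3636] [310 249  10   7] [0.5818 0.0236]
scene blue 305 [280.4328 169.7443] [271 157  18  27] [ 0.515  -0.1986]
scene blue 330 [414.797 294.6  ] [405 282  20  28] [0.548  0.2385]
scene yellow 67 [330.2388 107.8806] [325 105  11   7] [ 0.2875 -0.251 ]
scene yellow 88 [255.1818 177.7159] [249 172  13  12] [ 0.5714 -0.226 ]
scene yellow 90 [175.7667 216.5667] [171 211  11  12] [ 0.7715 -0.2745]
scene yellow 98 [487.2959 234.6735] [480 229  15  13] [0.3186 0.2594]
scene yellow 119 [389.0924 308.4874] [382 301  15  16] [0.6087 0.22  ]
scene red 816 [182.7598 139.1348] [153 118  53  57] [ 0.6011 -0.4639]
scene red 6161 [343.2694 238.2379] [283 183 121 111] [0.5341 0.0235]
rect [[0.6564400928583999, -0.055561871339790736], [0.3759360334216567, -0.07992109770293554], [0.39974569629280743, 0.09541976207765035], [0.6663058933141579, 0.10612866606214372]]
```

View pics/crop0.png

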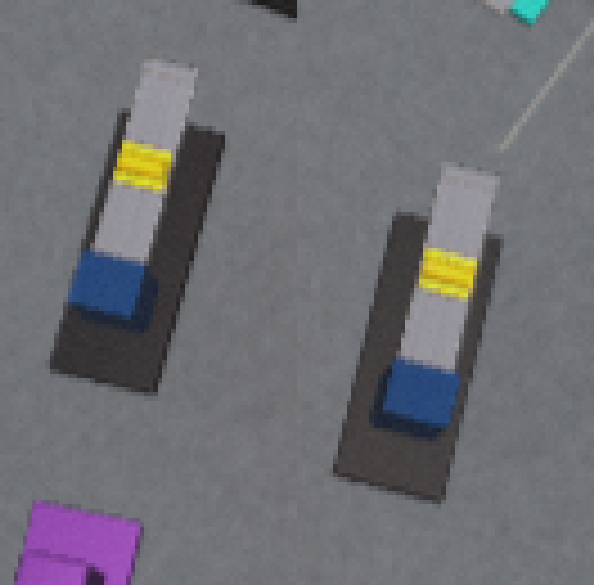

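The crop shows both holders with their tongues pointing up (+x) and leaning slightly right, so their yaw is about -12°. I'll get the yaw from the base edges, then move.

```bash
cat >> h.py <<'E'
def go(target,yaw=None):
    "rows needed: turn about tool z and shift in tool axes (after the turn), in fractions of full scale"
    s=observe(); q=s["tool_rot"]; r=R.from_quat([*q[1:],q[0]])
    x=r.apply([1,0,0]); cur=np.degrees(np.arctan2(x[1],x[0]))
    turn=0
    if yaw is not None:
        turn=-(yaw-cur); r=r*R.from_rotvec([0,0,np.radians(turn)])
    print("t %.2f yaw %.2f tilt %.2f turn_z %.4f shift"%(s["time_s"],cur,np.degrees(np.arccos(-r.apply([0,0,1])[2])),turn/360),np.round(r.inv().apply(np.array(target)-s["tcp_pos"])*10,3), "tcp",np.round(s["tcp_pos"],4),"F",np.round(s["wrist_force"],2),"w %.4f ff %.1f"%(s["grip_width"],s["finger_force"]))
E
python3 - <<'E'
from h import *
np.set_printoptions(precision=4,suppress=True)
L=lambda x,y:(x/4.5+205-.4,y/4.5+200-.4)
Q=lambda x,y:((x-297)/4.5+390-.4,y/4.5+200-.4)
for f,p in((L,[(223,133),(157,393),(50,370)]),(Q,[(500,240),(440,500),(335,473),(397,213)])):
    w=[plane("top",f(*q),.008)[:2] for q in p]; print(w)
    e=w[0]-w[1]; e2=w[2]-w[1]; print("yaw",np.degrees(np.arctan2(e[1],e[0])),np.degrees(np.arctan2(-e2[0],e2[1])),np.linalg.norm(e),np.linalg.norm(e2))
for f,a,b in((L,(170,65),(123,255)),(Q,(470,170),(430,364))):
    e=plane("top",f(*a),.051)-plane("top",f(*b),.051); print("tongue yaw",np.degrees(np.arctan2(e[1],e[0])),np.linalg.norm(e))
for u,v in(((236.09,236.45),(389.09,308.49)),((422.94,260.23),(255.18,177.72))): print(tri(u,v))
print("tray",[plane("top",p,.025)[:2] for p in((287,228.5),(352.5,228.5),(353,330),(286.5,329.5))])
print("trayS",[plane("scene",p,.025)[:2] for p in((354,184),(404,219),(336,292.5),(283,250.5))])
go([.607,.217,.2],-12)
E
```

```text
[array([0.6373, 0.1781]), array([0.4912, 0.2035]), array([0.5011, 0.2623])]
yaw -9.855064067935855 -9.533475311238401 0.14826627019864208 0.05961353790172786
[array([ 0.5974, -0.2694]), array([ 0.4537, -0.2384]), array([ 0.4656, -0.182 ]), array([ 0.61  , -0.2131])]
yaw -12.191952429916036 -11.931867451204512 0.14707613356354587 0.05760598870503641
tongue yaw -9.211349007963454 0.1066407731153661
tongue yaw -10.709251177784196 0.10755401620539606
(array([0.6061, 0.2165, 0.0488]), np.float64(0.0037776437237537013))
(array([ 0.5683, -0.2329,  0.0485]), np.float64(0.003655299450356341))
tray [array([0.6384, 0.0955]), array([ 0.6457, -0.0649]), array([ 0.3985, -0.0749]), array([0.3924, 0.0821])]
trayS [array([ 0.4037, -0.0617]), array([0.3972, 0.089 ]), array([0.6461, 0.1056]), array([ 0.6524, -0.0517])]
t 0.10 yaw 24.57 tilt 0.07 turn_z 0.1016 shift [ 2.359 -7.599  0.315] tcp [ 0.2182 -0.4772  0.2308] F [ 0.83  0.36 -0.2 ] w 0.0855 ff 0.0
```

```bash
python3 -m pendant '[{"travel":[0,0,0],"rotation":[0,0,0.0192]},{"travel":[0,0,0],"rotation":[0,0,0.0192]},{"travel":[0,0,0],"rotation":[0,0,0.0192]},{"travel":[0,0,0],"rotation":[0,0,0.0192]},{"travel":[0,0,0],"rotation":[0,0,0.0192]},{"travel":[0.12,-0.4,0],"rotation":[0,0,0]},{"travel":[0.12,-0.4,0],"rotation":[0,0,0]},{"travel":[0.12,-0.4,0],"rotation":[0,0,0]}]' -1 20
python3 -c "
from h import *
go([.606,.2165,.12],-9.6)"
```

```text
time_s: 0.9
tcp_pos: [0.2748, -0.364, 0.2309]
tool_rot: [-0.0, 0.996, -0.087, -0.0]
wrist_force: [0.9, -0.3, 1.0]
grip_width: 0.0001
finger_force: 0.0
t 0.90 yaw -10.04 tilt 0.05 turn_z -0.0012 shift [ 2.298 -6.275  1.113] tcp [ 0.2748 -0.364   0.2309] F [ 0.93 -0.34  1.02] w 0.0001 ff 0.0
```

```bash
python3 -m pendant '[{"travel":[0.14,-0.4,0],"rotation":[0,0,0]},{"travel":[0.14,-0.4,0],"rotation":[0,0,0]},{"travel":[0.14,-0.4,0],"rotation":[0,0,0]},{"travel":[0.14,-0.4,0],"rotation":[0,0,0]},{"travel":[0.14,-0.4,0],"rotation":[0,0,0]},{"travel":[0.14,-0.4,0],"rotation":[0,0,0]},{"travel":[0.14,-0.4,0],"rotation":[0,0,0]},{"travel":[0.14,-0.4,0],"rotation":[0,0,0]}]'
python3 -m pendant '[{"travel":[0.14,-0.4,0],"rotation":[0,0,0]},{"travel":[0.14,-0.4,0],"rotation":[0,0,0]},{"travel":[0.14,-0.4,0],"rotation":[0,0,0]},{"travel":[0.14,-0.4,0.2],"rotation":[0,0,0]},{"travel":[0,0,0.3],"rotation":[0,0,0]},{"travel":[0,0,0],"rotation":[0,0,0]}]'
python3 -c "
from h import *
go([.606,.2165,.12],-9.6)"
```

```text
time_s: 1.7
tcp_pos: [0.4408, -0.0681, 0.2312]
tool_rot: [-0.0, 0.996, -0.087, -0.0]
wrist_force: [0.3, -1.1, 0.3]
grip_width: -0.0001
finger_force: 0.0
time_s: 2.3
tcp_pos: [0.5215, 0.0789, 0.1776]
tool_rot: [0.0, 0.996, -0.086, -0.004]
wrist_force: [-0.4, -0.6, 0.3]
grip_width: -0.0001
finger_force: 0.0
t 2.30 yaw -9.90 tilt 0.44 turn_z -0.0008 shift [ 0.609 -1.498  0.571] tcp [0.5215 0.0789 0.1776] F [-0.37 -0.61  0.3 ] w -0.0001 ff 0.0
```

```bash
python3 -m pendant '[{"travel":[0.12,-0.3,0.1],"rotation":[0,0,0]},{"travel":[0.12,-0.3,0.1],"rotation":[0,0,0]},{"travel":[0.12,-0.3,0.1],"rotation":[0,0,0]},{"travel":[0.12,-0.3,0.1],"rotation":[0,0,0]},{"travel":[0.12,-0.3,0.1],"rotation":[0,0,0]},{"travel":[0,0,0],"rotation":[0,0,0]},{"travel":[0,0,0],"rotation":[0,0,0]}]'
python3 - <<'E'
from h import *
go([.606,.2165,.12],-9.6)
p=observe()["tcp_pos"]
out=[]
for n in("scene","top"):
    im=cams.capture(n); cv2.imwrite(f"pics/{n}1.png",im[:,:,::-1])
    c=cams.calibration(n); f=240/np.tan(np.radians(c["fovy"]/2)); q=c["rotation"]
    v=R.from_quat([*q[1:],q[0]]).inv().apply(p-c["position"]); u=(c["cx"]+f*v[0]/-v[2],c["cy"]-f*v[1]/-v[2]); print(n,u)
    x,y=int(u[0])-32,int(u[1])-38; out.append(cv2.resize(im[y:y+75,x:x+64],None,fx=6,fy=6,interpolation=0)); print(x,y)
cv2.imwrite("pics/crop1.png",np.hstack(out)[:,:,::-1])
E
```

```text
time_s: 3.0
tcp_pos: [0.6086, 0.2148, 0.1321]
tool_rot: [0.0, 0.996, -0.087, 0.0]
wrist_force: [-0.5, -0.1, 0.1]
grip_width: -0.0002
finger_force: 0.0
t 3.00 yaw -10.00 tilt 0.02 turn_z -0.0011 shift [-0.029 -0.013  0.121] tcp [0.6086 0.2148 0.1321] F [-0.47 -0.09  0.12] w -0.0002 ff 0.0
scene (np.float64(391.1779633555956), np.float64(290.6478816824994))
359 252
top (np.float64(230.93029218576345), np.float64(227.1578727461968))
198 189
```

View pics/crop1.png

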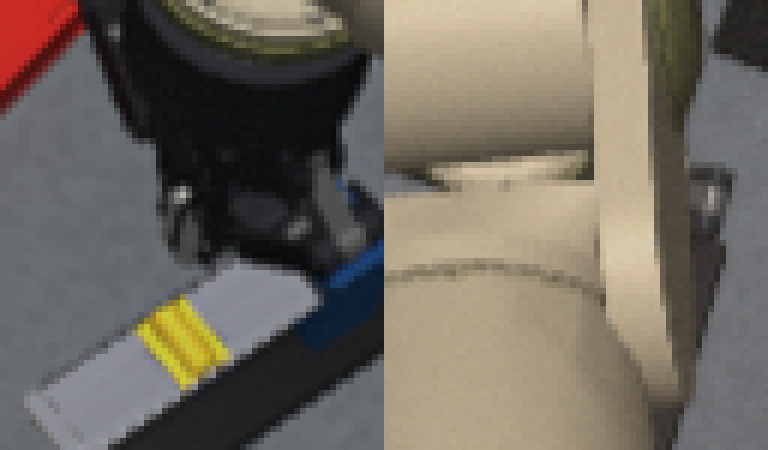

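The scene crop shows the pad at (390,309) and the tool around (400,295). The tips are too dark to locate, so I'll brighten the same picture.

Run:
```python
from h import *
im=cv2.imread("pics/scene1.png"); c=im[215:335,340:460]
c=(255*(c/255.)**.45).astype(np.uint8); c=cv2.resize(c,None,fx=5,fy=5,interpolation=cv2.INTER_CUBIC)
cv2.circle(c,(int((391.2-340)*5),int((290.6-215)*5)),4,(0,255,0),1)
p=[]
cal=cams.calibration("scene")
cv2.imwrite("pics/crop2.png",c)
```

```text
(no output)
```

View pics/crop2.png

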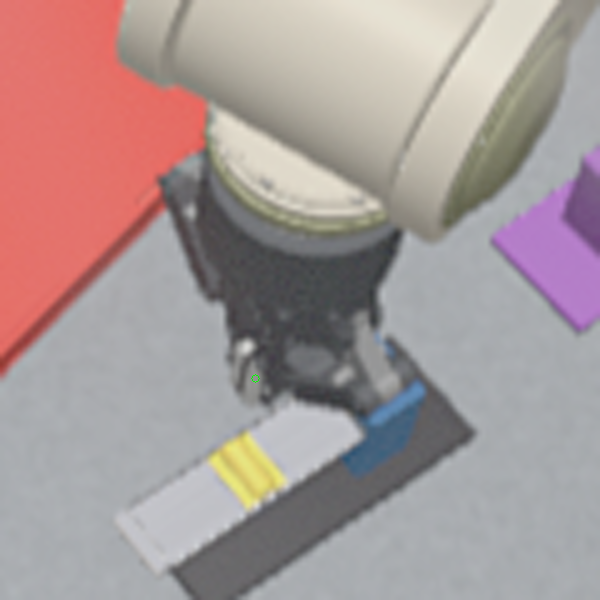

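The brightened crop shows the gripper's dark bottom near crop (320,400). The TCP projects to (256,378), so I'll check the calibration by projecting known robot points.

```bash
cat >> h.py <<'E'
def proj(n,p):
    c=cams.calibration(n); f=240/np.tan(np.radians(c["fovy"]/2)); q=c["rotation"]
    v=R.from_quat([*q[1:],q[0]]).inv().apply(np.array(p)-c["position"]); return np.array((c["cx"]+f*v[0]/-v[2],c["cy"]-f*v[1]/-v[2]))
E
python3 - <<'E'
from h import *
s=observe(); q=s["tool_rot"]; r=R.from_quat([*q[1:],q[0]]); p=s["tcp_pos"]
im=cv2.imread("pics/scene1.png"); o=np.array([330,170]); c=cv2.resize(im[170:320,330:480],None,fx=4,fy=4,interpolation=cv2.INTER_CUBIC); c=(255*(c/255.)**.45).astype(np.uint8)
P=lambda l:tuple(((proj("scene",p+r.apply(l))-o)*4).astype(int).tolist())
for h in(-.073,-.12): cv2.polylines(c,[np.array([P((a*.038,b*.0425,h)) for a,b in((1,1),(1,-1),(-1,-1),(-1,1))])],True,(0,0,255),1)
for h in (0,-.019,-.073,-.16): cv2.circle(c,P((0,0,h)),3,(0,255,0),1)
cv2.polylines(c,[np.array([P((a*.011,b*.01,0)) for a,b in((1,1),(1,-1),(-1,-1),(-1,1))])],True,(255,0,255),1)
full=cv2.imread("pics/scene0.png")[60:210,400:550]; full=cv2.resize(full,None,fx=2.6,fy=2.6)
ang=np.linspace(0,6.28,30); cv2.polylines(full,[((np.array([proj("scene",(.09*np.cos(t),.09*np.sin(t),0)) for t in ang])-[400,60])*2.6).astype(int)],True,(0,0,255),1)
out=np.zeros((600,800,3),np.uint8); out[:,:600]=c; out[:390,410:800]=np.where(out[:390,410:800]==0,full,full) ; out[:,:600][200:]=c[200:]
cv2.imwrite("pics/crop3.png",out); print(proj("scene",(0,0,0)))
E
```

```text
[473.25557554 114.48889591]
```

View pics/crop3.png

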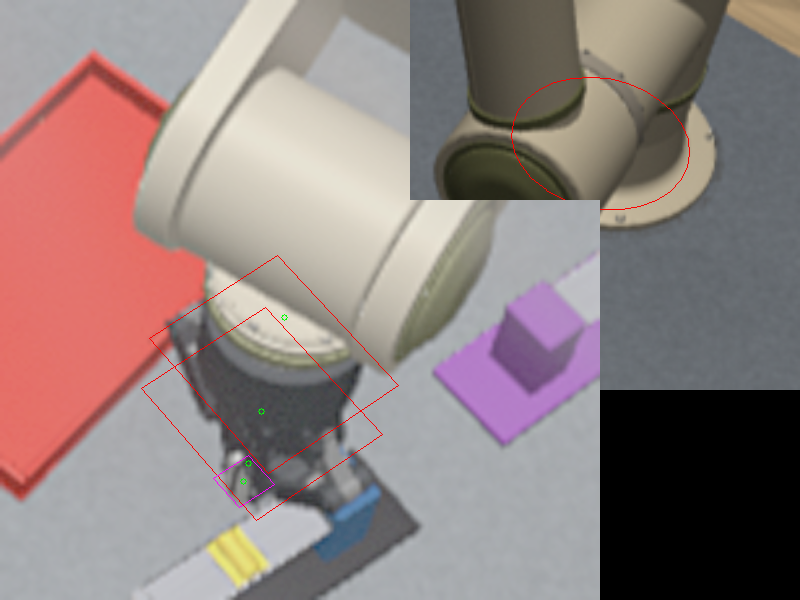

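The base disc and the gripper both sit right of and below where they project, so the scene calibration looks shifted by several pixels. To pin this down I'll raise the arm, open the fingers and compare.

```bash
python3 -m pendant '[{"travel":[0,0,-0.3],"rotation":[0,0,0]},{"travel":[0,0,-0.3],"rotation":[0,0,0]},{"travel":[0,0,-0.3],"rotation":[0,0,0]},{"travel":[0,0,0],"rotation":[0,0,0]},{"travel":[0,0,0],"rotation":[0,0,0]}]' -1 
python3 -c "
from h import *
cv2.imwrite('pics/s2shut.png',cams.capture('scene')[:,:,::-1])"
python3 -m pendant '[{"travel":[0,0,0],"rotation":[0,0,0]},{"travel":[0,0,0],"rotation":[0,0,0]},{"travel":[0,0,0],"rotation":[0,0,0]},{"travel":[0,0,0],"rotation":[0,0,0]},{"travel":[0,0,0],"rotation":[0,0,0]},{"travel":[0,0,0],"rotation":[0,0,0]},{"travel":[0,0,0],"rotation":[0,0,0]}]' 1
python3 - <<'E'
from h import *
cv2.imwrite('pics/s2open.png',cams.capture('scene')[:,:,::-1])
s=observe(); q=s["tool_rot"]; r=R.from_quat([*q[1:],q[0]]); p=s["tcp_pos"]; print(p)
out=[]
for n in("shut","open"):
    im=cv2.imread(f"pics/s2{n}.png"); o=np.array([340,180]); c=cv2.resize(im[180:300,340:440],None,fx=4,fy=4,interpolation=cv2.INTER_CUBIC); c=(255*(c/255.)**.45).astype(np.uint8)
    P=lambda l:tuple(((proj("scene",p+r.apply(l))-o+.5)*4).astype(int).tolist())
    for l in ([(0,0,0),(0,0,-.019)] if n=="shut" else [(0,.0425,-.013),(0,-.0425,-.013),(0,.0425,-.032),(0,-.0425,-.032)]): cv2.circle(c,P(l),3,(0,255,0),1)
    out.append(c)
cv2.imwrite("pics/crop4.png",np.hstack(out))
E
```

```text
time_s: 3.6
tcp_pos: [0.6084, 0.2145, 0.2224]
tool_rot: [-0.0, 0.996, -0.088, 0.001]
wrist_force: [-0.4, 0.1, 0.2]
grip_width: -0.0
finger_force: 0.0
time_s: 4.35
tcp_pos: [0.6084, 0.2154, 0.2213]
tool_rot: [0.0, 0.996, -0.087, -0.0]
wrist_force: [0.5, -0.5, 0.9]
grip_width: 0.0855
finger_force: 0.0
[0.60840348 0.21535912 0.22129489]
```

View pics/crop4.png

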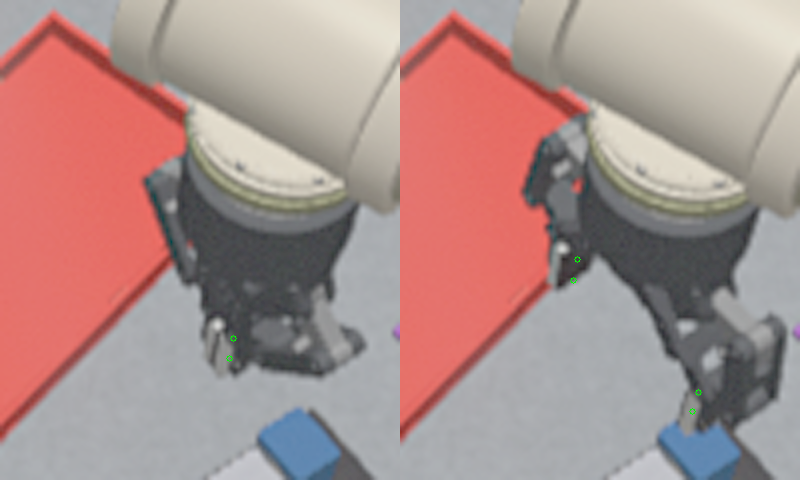

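The shut tip's +x face sits at about crop (222,372), which is about 1 px from its projection. The silver part is the fingertip, so the scene calibration is fine. The TCP is over the left pad to within a few mm, so I'll shut the fingers and descend.

```bash
python3 -m pendant '[{"travel":[0,0,0],"rotation":[0,0,0]},{"travel":[0,0,0],"rotation":[0,0,0]},{"travel":[0,0,0.3],"rotation":[0,0,0]},{"travel":[0,0,0.3],"rotation":[0,0,0]},{"travel":[0,0,0.3],"rotation":[0,0,0]},{"travel":[0,0,0.3],"rotation":[0,0,0]},{"travel":[0,0,0.2],"rotation":[0,0,0]},{"travel":[0,0,0],"rotation":[0,0,0]}]' -1
python3 - <<'E'
from h import *
import time
go([.608,.2165,.0595],-9.6)
print(np.array([ (cams.capture("scene") is None) or observe()["wrist_force"] for _ in range(3)]))
im=cams.capture("scene"); print([ (a,c) for a,c,b,m in blobs(im,"yellow")])
E
```

```text
time_s: 5.2
tcp_pos: [0.6069, 0.215, 0.0784]
tool_rot: [0.001, 0.996, -0.087, -0.003]
wrist_force: [0.1, -1.3, 0.2]
grip_width: -0.0001
finger_force: 0.0
t 5.20 yaw -10.00 tilt 0.31 turn_z -0.0011 shift [ 0.009 -0.017  0.189] tcp [0.6069 0.215  0.0784] F [ 0.13 -1.32  0.21] w -0.0001 ff 0.0
[[ 0.29918178 -0.22791769 -0.32107013]
 [ 0.48849259  0.23609622  0.98024688]
 [-0.08929239 -0.73977595 -0.08309937]]
[(np.int32(69), array([330.2173913 , 107.82608696])), (np.int32(89), array([255.06741573, 177.62921348])), (np.int32(90), array([175.7       , 216.52222222])), (np.int32(99), array([487.28282828, 234.67676768])), (np.int32(89), array([389.41573034, 309.91011236]))]
```

```bash
python3 -m pendant '[{"travel":[0.01,-0.015,0.05],"rotation":[0,0,0]},{"travel":[0,0,0.05],"rotation":[0,0,0]},{"travel":[0,0,0],"rotation":[0,0,0]}]'
python3 -m pendant '[{"travel":[0,0,0.02],"rotation":[0,0,0]},{"travel":[0,0,0.02],"rotation":[0,0,0]},{"travel":[0,0,0],"rotation":[0,0,0]}]'
python3 -m pendant '[{"travel":[0,0,0.01],"rotation":[0,0,0]},{"travel":[0,0,0.01],"rotation":[0,0,0]},{"travel":[0,0,0],"rotation":[0,0,0]}]'
python3 -m pendant '[{"travel":[0,0,0.01],"rotation":[0,0,0]},{"travel":[0,0,0.01],"rotation":[0,0,0]},{"travel":[0,0,0],"rotation":[0,0,0]}]'
```

```text
time_s: 5.7
tcp_pos: [0.6093, 0.2166, 0.0706]
tool_rot: [0.0, 0.996, -0.087, -0.001]
wrist_force: [0.8, 0.6, 0.0]
grip_width: -0.0
finger_force: 0.0
time_s: 6.0
tcp_pos: [0.6095, 0.2166, 0.067]
tool_rot: [0.0, 0.996, -0.087, -0.0]
wrist_force: [-0.4, 0.2, -0.3]
grip_width: 0.0001
finger_force: 0.0
time_s: 6.3
tcp_pos: [0.6096, 0.2166, 0.0652]
tool_rot: [0.0, 0.996, -0.087, -0.0]
wrist_force: [0.1, 0.8, 0.1]
grip_width: 0.0003
finger_force: 0.0
time_s: 6.6
tcp_pos: [0.6096, 0.2166, 0.0631]
tool_rot: [0.0, 0.996, -0.087, -0.0]
wrist_force: [0.1, -0.7, -0.7]
grip_width: 0.0002
finger_force: 0.0
```

```bash
python3 -m pendant '[{"travel":[0,0,0.02],"rotation":[0,0,0]},{"travel":[0,0,0.02],"rotation":[0,0,0]},{"travel":[0,0,0],"rotation":[0,0,0]}]'
python3 -m pendant '[{"travel":[0,0,0.01],"rotation":[0,0,0]},{"travel":[0,0,0.01],"rotation":[0,0,0]},{"travel":[0,0,0],"rotation":[0,0,0]}]'
python3 -m pendant '[{"travel":[0,0,0.01],"rotation":[0,0,0]},{"travel":[0,0,0.01],"rotation":[0,0,0]},{"travel":[0,0,0],"rotation":[0,0,0]}]'
```

```text
time_s: 6.9
tcp_pos: [0.6096, 0.2166, 0.059]
tool_rot: [0.0, 0.996, -0.087, -0.0]
wrist_force: [-0.2, -0.5, 1.1]
grip_width: 0.0
finger_force: 0.2
time_s: 7.2
tcp_pos: [0.6098, 0.2166, 0.0575]
tool_rot: [-0.0, 0.996, -0.087, 0.0]
wrist_force: [0.1, -0.4, 3.0]
grip_width: 0.0001
finger_force: 1.4
time_s: 7.5
tcp_pos: [0.61, 0.2166, 0.0557]
tool_rot: [-0.0, 0.996, -0.087, 0.001]
wrist_force: [-0.8, -0.2, 5.9]
grip_width: -0.0002
finger_force: 2.7
```

```bash
python3 -m pendant '[{"travel":[0,0,0.008],"rotation":[0,0,0]},{"travel":[0,0,0.008],"rotation":[0,0,0]},{"travel":[0,0,0],"rotation":[0,0,0]}]'
python3 - <<'E'
from h import *
F=[];Z=[]
for _ in range(4):
    cams.capture("scene"); s=observe(); F.append(s["wrist_force"][2]); Z.append(s["tcp_pos"][2])
print(np.round(F,2),np.mean(F),np.round(Z,4))
E
```

```text
time_s: 7.8
tcp_pos: [0.6102, 0.2166, 0.0544]
tool_rot: [-0.0, 0.996, -0.087, 0.001]
wrist_force: [0.2, -1.0, 7.1]
grip_width: -0.0001
finger_force: 3.7
[7.85 7.21 7.65 6.8 ] 7.377169386953751 [0.0545 0.0545 0.0545 0.0545]
```

```bash
python3 -m pendant '[{"travel":[0,0,0.005],"rotation":[0,0,0]},{"travel":[0,0,0],"rotation":[0,0,0]}]'
python3 - <<'E'
from h import *
F=[];Z=[]
for _ in range(20):
    cams.capture("scene"); s=observe(); F.append(s["wrist_force"][2]); Z.append(s["tcp_pos"][2])
print(np.round(F,2),np.mean(F),np.round(Z[::5],4),s["finger_force"],s["time_s"])
E
```

```text
time_s: 8.2
tcp_pos: [0.6102, 0.2166, 0.0541]
tool_rot: [-0.0, 0.996, -0.087, 0.001]
wrist_force: [-0.3, -1.2, 8.3]
grip_width: -0.0005
finger_force: 4.0
[7.13 7.47 8.4  8.28 8.57 8.1  7.88 7.78 8.53 6.94 7.48 8.14 8.07 8.18
 7.07 7.49 7.46 7.78 7.72 8.01] 7.822185872688817 [0.0541 0.0541 0.0541 0.0541] 3.9421896636486053 9.2
```

The left tongue gives about 5.4 mm at 7.8 N, so it is the sound one. Next I'll lift and go to the right holder.

```bash
python3 -m pendant '[{"travel":[0,0,-0.1],"rotation":[0,0,0]},{"travel":[0,0,-0.3],"rotation":[0,0,0]},{"travel":[0,0,-0.4],"rotation":[0,0,0]},{"travel":[0,0,0],"rotation":[0,0,0.005]}]'
python3 -c "
from h import *
go([.570,-.2305,.134],-11.7)"
```

```text
time_s: 9.6
tcp_pos: [0.6116, 0.2172, 0.139]
tool_rot: [-0.001, 0.995, -0.103, 0.004]
wrist_force: [-0.2, -0.1, 0.2]
grip_width: 0.0003
finger_force: 0.0
t 9.60 yaw -11.80 tilt 0.50 turn_z -0.0003 shift [0.5   4.468 0.039] tcp [0.6116 0.2172 0.139 ] F [-0.21 -0.14  0.24] w 0.0003 ff 0.0
```

```bash
python3 -m pendant '[{"travel":[0.05,0.4,0],"rotation":[0,0,0]},{"travel":[0.05,0.4,0],"rotation":[0,0,0]},{"travel":[0.05,0.4,0],"rotation":[0,0,0]},{"travel":[0.05,0.4,0],"rotation":[0,0,0]},{"travel":[0.05,0.4,0],"rotation":[0,0,0]},{"travel":[0.05,0.4,0],"rotation":[0,0,0]},{"travel":[0.05,0.4,0],"rotation":[0,0,0]},{"travel":[0.05,0.4,0],"rotation":[0,0,0]}]'
python3 -m pendant '[{"travel":[0.05,0.4,0],"rotation":[0,0,0]},{"travel":[0.05,0.4,0],"rotation":[0,0,0]},{"travel":[0.03,0.4,0],"rotation":[0,0,0]},{"travel":[0,0.2,0],"rotation":[0,0,0]},{"travel":[0,0,0],"rotation":[0,0,0]},{"travel":[0,0,0],"rotation":[0,0,0]}]'
python3 -c "
from h import *
go([.570,-.2305,.075],-11.7)"
```

```text
time_s: 10.4
tcp_pos: [0.5828, -0.1062, 0.1333]
tool_rot: [-0.0, 0.995, -0.103, -0.0]
wrist_force: [0.1, -0.1, 0.8]
grip_width: -0.0
finger_force: 0.0
time_s: 11.0
tcp_pos: [0.5674, -0.244, 0.133]
tool_rot: [-0.0, 0.995, -0.103, -0.0]
wrist_force: [0.0, 0.1, 0.2]
grip_width: -0.0
finger_force: 0.0
t 11.00 yaw -11.81 tilt 0.06 turn_z -0.0003 shift [-0.001 -0.137  0.58 ] tcp [ 0.5674 -0.244   0.133 ] F [0.04 0.07 0.24] w -0.0000 ff 0.0
```

```bash
python3 -m pendant '[{"travel":[0,-0.07,0.2],"rotation":[0,0,0]},{"travel":[0,-0.067,0.2],"rotation":[0,0,0]},{"travel":[0,0,0.15],"rotation":[0,0,0]},{"travel":[0,0,0.1],"rotation":[0,0,0]},{"travel":[0,0,0],"rotation":[0,0,0]},{"travel":[0,0,0],"rotation":[0,0,0]}]'
python3 - <<'E'
from h import *
go([.570,-.2305,.0595],-11.7)
im=cams.capture("scene"); c=cv2.resize(im[120:220,200:340],None,fx=5,fy=5,interpolation=cv2.INTER_CUBIC)
cv2.imwrite("pics/crop5.png",(255*(c/255.)**.6).astype(np.uint8)[:,:,::-1]); print(proj("scene",observe()["tcp_pos"]))
E
```

```text
time_s: 11.6
tcp_pos: [0.5707, -0.2308, 0.0688]
tool_rot: [0.0, 0.995, -0.102, 0.0]
wrist_force: [-0.1, -0.8, 0.2]
grip_width: 0.0002
finger_force: 0.0
t 11.60 yaw -11.76 tilt 0.04 turn_z -0.0002 shift [-0.008 -0.001  0.093] tcp [ 0.5707 -0.2308  0.0688] F [-0.11 -0.84  0.22] w 0.0002 ff 0.0
[253.50672178 173.23043381]
```

View pics/crop5.png

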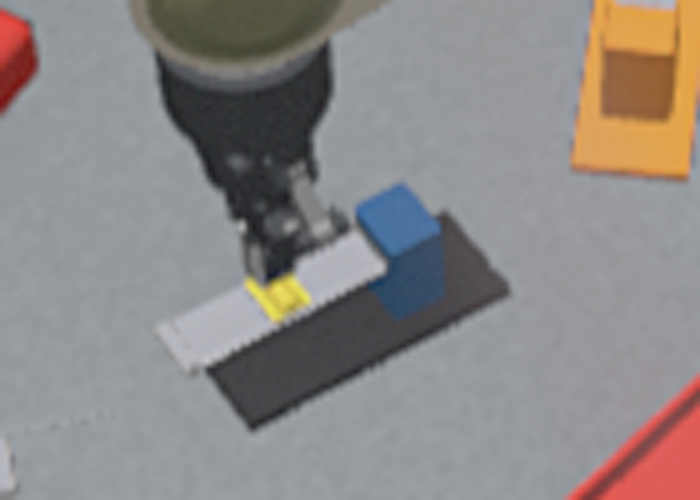

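The crop shows the fingertip just above the right pad, whose centre is at crop (275,288), within about 3 mm. I'll press now.

```bash
python3 -m pendant '[{"travel":[0.02,0,0.04],"rotation":[0,0,0]},{"travel":[0,0,0.04],"rotation":[0,0,0]},{"travel":[0,0,0],"rotation":[0,0,0]},{"travel":[0,0,0],"rotation":[0,0,0]}]'
python3 -m pendant '[{"travel":[0,0,0.015],"rotation":[0,0,0]},{"travel":[0,0,0.015],"rotation":[0,0,0]},{"travel":[0,0,0],"rotation":[0,0,0]}]'
python3 -m pendant '[{"travel":[0,0,0.01],"rotation":[0,0,0]},{"travel":[0,0,0.01],"rotation":[0,0,0]},{"travel":[0,0,0],"rotation":[0,0,0]}]'
```

```text
time_s: 12.05
tcp_pos: [0.5722, -0.2315, 0.0601]
tool_rot: [-0.0, 0.995, -0.103, -0.0]
wrist_force: [-0.0, -0.2, -0.5]
grip_width: -0.0
finger_force: 0.0
time_s: 12.35
tcp_pos: [0.5725, -0.2316, 0.0573]
tool_rot: [0.0, 0.995, -0.103, 0.0]
wrist_force: [0.2, -0.9, 1.0]
grip_width: -0.0001
finger_force: 0.7
time_s: 12.65
tcp_pos: [0.5726, -0.2316, 0.0554]
tool_rot: [0.0, 0.995, -0.103, 0.0]
wrist_force: [2.3, -0.5, 3.1]
grip_width: 0.0
finger_force: 1.4
```

```bash
python3 -m pendant '[{"travel":[0,0,0.015],"rotation":[0,0,0]},{"travel":[0,0,0.015],"rotation":[0,0,0]},{"travel":[0,0,0.015],"rotation":[0,0,0]},{"travel":[0,0,0.015],"rotation":[0,0,0]},{"travel":[0,0,0],"rotation":[0,0,0]},{"travel":[0,0,0],"rotation":[0,0,0]}]'
python3 - <<'E'
from h import *
F=[];Z=[]
for _ in range(6):
    cams.capture("scene"); s=observe(); F.append(s["wrist_force"][2]); Z.append(s["tcp_pos"][2])
print(np.round(F,2),np.mean(F),np.round(Z[::5],4),s["finger_force"],s["time_s"])
E
```

```text
time_s: 13.25
tcp_pos: [0.5728, -0.2317, 0.0498]
tool_rot: [0.0, 0.995, -0.103, 0.001]
wrist_force: [2.2, 0.3, 6.9]
grip_width: -0.0002
finger_force: 3.3
[6.09 7.31 7.27 7.05 5.46 7.43] 6.767764755895438 [0.0498 0.0498] 3.27494066208601 13.55
```

```bash
python3 -m pendant '[{"travel":[0,0,0.01],"rotation":[0,0,0]},{"travel":[0,0,0.008],"rotation":[0,0,0]},{"travel":[0,0,0],"rotation":[0,0,0]}]'
python3 - <<'E'
from h import *
F=[];Z=[]
for _ in range(20):
    cams.capture("scene"); s=observe(); F.append(s["wrist_force"][2]); Z.append(s["tcp_pos"][2])
print(np.round(F,2),np.mean(F),np.round(Z[::5],4),s["finger_force"],s["time_s"])
E
```

```text
time_s: 13.85
tcp_pos: [0.5728, -0.2317, 0.048]
tool_rot: [0.0, 0.995, -0.103, 0.001]
wrist_force: [2.0, -0.5, 7.3]
grip_width: -0.0001
finger_force: 3.9
[8.27 7.11 7.91 7.23 7.81 7.29 7.64 8.46 8.02 7.75 7.44 7.75 8.14 7.94
 7.39 7.93 6.94 7.35 8.17 7.23] 7.688581405427307 [0.0481 0.0481 0.0482 0.0481] 3.8533153384923935 14.85
```

The right tongue gives about 11.3 mm at 7.7 N, so it is the tired one. I'll lift, open and move over its post.

```bash
python3 -m pendant '[{"travel":[0,0,-0.1],"rotation":[0,0,0]},{"travel":[0,0,-0.3],"rotation":[0,0,0]},{"travel":[0,0,-0.4],"rotation":[0,0,0]},{"travel":[0,0,0],"rotation":[0,0,0]},{"travel":[0,0,0],"rotation":[0,0,0]}]' 1 50
python3 - <<'E'
from h import *
a=plane("scene",(200+398/5-.4,120+220/5-.4),.064); print("post from picture",a)
y=np.radians(-11.8); b=np.array([.5725,-.2315])-.067*np.array([np.cos(y),np.sin(y)]); print("post from press",b)
go([*b,.1],-11.8)
E
```

```text
time_s: 15.35
tcp_pos: [0.5719, -0.2314, 0.1276]
tool_rot: [-0.0, 0.995, -0.103, -0.0]
wrist_force: [0.7, 0.8, -0.5]
grip_width: 0.0721
finger_force: 0.0
post from picture [ 0.50629676 -0.21149138  0.064     ]
post from press [ 0.50691588 -0.21779876]
t 15.35 yaw -11.79 tilt 0.03 turn_z 0.0000 shift [-0.664  0.     0.276] tcp [ 0.5719 -0.2314  0.1276] F [ 0.71  0.8  -0.49] w 0.0721 ff 0.0
```

```bash
python3 -m pendant '[{"travel":[-0.33,-0.01,0],"rotation":[0,0,0]},{"travel":[-0.33,-0.01,0],"rotation":[0,0,0]},{"travel":[0,0,0],"rotation":[0,0,0]},{"travel":[0,0,0],"rotation":[0,0,0]},{"travel":[0,0,0],"rotation":[0,0,0]}]' 1 50
python3 - <<'E'
from h import *
go([.5068,-.215,.027],-11.8)
im=cams.capture("scene"); o=np.array([210,90]);c=cv2.resize(im[90:210,210:350],None,fx=5,fy=5,interpolation=cv2.INTER_CUBIC)
c=np.ascontiguousarray((255*(c/255.)**.5).astype(np.uint8)[:,:,::-1]); s=observe(); q=s["tool_rot"]; r=R.from_quat([*q[1:],q[0]])
for l in((0,.0425,-.013),(0,-.0425,-.013)): cv2.circle(c,tuple(((proj("scene",s["tcp_pos"]+r.apply(l))-o+.5)*5).astype(int).tolist()),4,(0,255,0),1)
cv2.imwrite("pics/crop6.png",c)
E
```

```text
time_s: 15.85
tcp_pos: [0.5085, -0.2162, 0.1269]
tool_rot: [-0.0, 0.995, -0.103, -0.0]
wrist_force: [0.1, -0.6, 0.7]
grip_width: 0.0854
finger_force: 0.0
t 15.85 yaw -11.79 tilt 0.04 turn_z 0.0000 shift [-0.018 -0.008  0.999] tcp [ 0.5085 -0.2162  0.1269] F [ 0.14 -0.59  0.73] w 0.0854 ff 0.0
```

View pics/crop6.png

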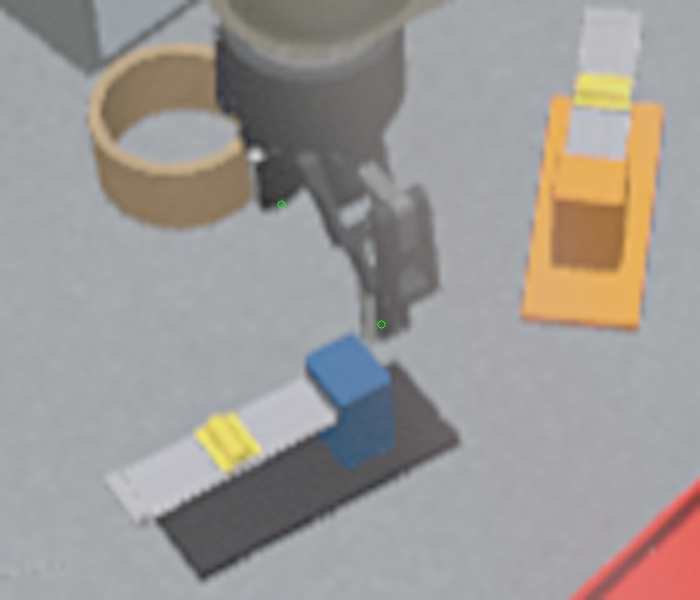

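The open fingers straddle the post, which is at crop (348,370), and nothing else is nearby. I'll descend and grip.

```bash
python3 -m pendant '[{"travel":[-0.015,0,0.3],"rotation":[0,0,0]},{"travel":[0,0,0.3],"rotation":[0,0,0]},{"travel":[0,0,0.25],"rotation":[0,0,0]},{"travel":[0,0,0.14],"rotation":[0,0,0]},{"travel":[0,0,0],"rotation":[0,0,0]},{"travel":[0,0,0],"rotation":[0,0,0]},{"travel":[0,0,0],"rotation":[0,0,0]}]' 1 50
python3 -m pendant '[{"travel":[0,0,0],"rotation":[0,0,0]},{"travel":[0,0,0],"rotation":[0,0,0]},{"travel":[0,0,0],"rotation":[0,0,0]},{"travel":[0,0,0],"rotation":[0,0,0]},{"travel":[0,0,0],"rotation":[0,0,0]},{"travel":[0,0,0],"rotation":[0,0,0]},{"travel":[0,0,0],"rotation":[0,0,0]}]' -1 60
```

```text
time_s: 16.6
tcp_pos: [0.5074, -0.2162, 0.0296]
tool_rot: [0.001, 0.995, -0.103, 0.001]
wrist_force: [-0.3, -0.2, -0.7]
grip_width: 0.0857
finger_force: 0.0
time_s: 17.3
tcp_pos: [0.5068, -0.2159, 0.0289]
tool_rot: [0.0, 0.995, -0.103, 0.0]
wrist_force: [-1.1, 0.6, 6.2]
grip_width: 0.0351
finger_force: 61.0
```

```bash
python3 -m pendant '[{"travel":[0,0,-0.1],"rotation":[0,0,0]},{"travel":[0,0,-0.2],"rotation":[0,0,0]},{"travel":[0,0,-0.25],"rotation":[0,0,0]},{"travel":[0,0,-0.2],"rotation":[0,0,-0.01]},{"travel":[0,0,0],"rotation":[0,0,-0.015]},{"travel":[0,0,0],"rotation":[0,0,-0.0156]},{"travel":[0,0,0],"rotation":[0,0,0]},{"travel":[0,0,0],"rotation":[0,0,0]}]'
python3 -c "
from h import *
go([.492,.0125,.1039],2.8)"
```

```text
time_s: 18.1
tcp_pos: [0.5064, -0.2156, 0.1033]
tool_rot: [-0.0, 1.0, 0.023, -0.0]
wrist_force: [0.5, -0.4, -3.0]
grip_width: 0.0353
finger_force: 60.3
t 18.10 yaw 2.68 tilt 0.04 turn_z -0.0003 shift [-0.032 -2.285 -0.005] tcp [ 0.5064 -0.2156  0.1033] F [ 0.51 -0.43 -2.96] w 0.0353 ff 60.3
```

```bash
python3 -m pendant '[{"travel":[0,-0.15,0],"rotation":[0,0,0]},{"travel":[-0.01,-0.3,0],"rotation":[0,0,0]},{"travel":[-0.01,-0.35,0],"rotation":[0,0,0]},{"travel":[-0.01,-0.35,0],"rotation":[0,0,0]},{"travel":[0,-0.35,0],"rotation":[0,0,0]},{"travel":[0,-0.35,0],"rotation":[0,0,0]},{"travel":[0,-0.285,0],"rotation":[0,0,0]},{"travel":[0,-0.15,0],"rotation":[0,0,0]}]'
python3 -m pendant '[{"travel":[0,0,0],"rotation":[0,0,0]},{"travel":[0,0,0],"rotation":[0,0,0]},{"travel":[0,0,0],"rotation":[0,0,0]},{"travel":[0,0,0],"rotation":[0,0,0]}]'
python3 - <<'E'
from h import *
go([.492,.0125,.0339],2.8)
im=cams.capture("scene");c=cv2.resize(im[160:320,250:450],None,fx=3.5,fy=3.5,interpolation=cv2.INTER_CUBIC)
cv2.imwrite("pics/crop7.png",(255*(c/255.)**.5).astype(np.uint8)[:,:,::-1])
E
```

```text
time_s: 18.9
tcp_pos: [0.4915, 0.0152, 0.1034]
tool_rot: [-0.0, 1.0, 0.025, -0.0]
wrist_force: [-0.6, 0.2, -3.3]
grip_width: 0.0354
finger_force: 60.6
time_s: 19.3
tcp_pos: [0.4924, 0.0117, 0.1034]
tool_rot: [0.0, 1.0, 0.024, -0.0]
wrist_force: [0.2, -0.6, -3.1]
grip_width: 0.0356
finger_force: 60.7
t 19.30 yaw 2.74 tilt 0.00 turn_z -0.0002 shift [-0.003 -0.008  0.695] tcp [0.4924 0.0117 0.1034] F [ 0.18 -0.56 -3.07] w 0.0356 ff 60.7
```

View pics/crop7.png

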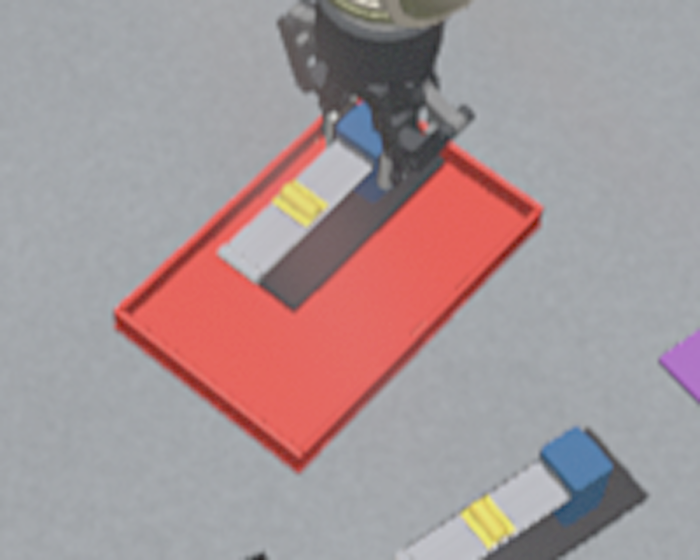

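The crop shows the holder held level and aligned over the tray, with the sound holder undisturbed. I'll lower it.

```bash
python3 -m pendant '[{"travel":[0,0,0.1],"rotation":[0,0,0]},{"travel":[0,0,0.2],"rotation":[0,0,0]},{"travel":[0,0,0.2],"rotation":[0,0,0]},{"travel":[0,0,0.1],"rotation":[0,0,0]},{"travel":[0,0,0.04],"rotation":[0,0,0]},{"travel":[0,0,0],"rotation":[0,0,0]},{"travel":[0,0,0],"rotation":[0,0,0]}]'
python3 -m pendant '[{"travel":[0,0,0.015],"rotation":[0,0,0]},{"travel":[0,0,0.015],"rotation":[0,0,0]},{"travel":[0,0,0],"rotation":[0,0,0]},{"travel":[0,0,0],"rotation":[0,0,0]}]'
python3 -m pendant '[{"travel":[0,0,0.01],"rotation":[0,0,0]},{"travel":[0,0,0],"rotation":[0,0,0]},{"travel":[0,0,0],"rotation":[0,0,0]}]'
```

```text
time_s: 20.05
tcp_pos: [0.4928, 0.0122, 0.04]
tool_rot: [0.0, 1.0, 0.025, 0.001]
wrist_force: [-0.1, 0.4, -2.2]
grip_width: 0.0355
finger_force: 60.6
time_s: 20.45
tcp_pos: [0.4924, 0.0123, 0.0365]
tool_rot: [0.0, 1.0, 0.025, 0.0]
wrist_force: [-0.2, -0.2, -2.2]
grip_width: 0.0355
finger_force: 60.6
time_s: 20.75
tcp_pos: [0.4923, 0.0123, 0.0354]
tool_rot: [0.0, 1.0, 0.025, -0.0]
wrist_force: [-0.1, -0.2, -2.4]
grip_width: 0.0354
finger_force: 60.6
```

```bash
python3 -m pendant '[{"travel":[0,0,0.01],"rotation":[0,0,0]},{"travel":[0,0,0],"rotation":[0,0,0]},{"travel":[0,0,0],"rotation":[0,0,0]}]'
python3 -m pendant '[{"travel":[0,0,0.007],"rotation":[0,0,0]},{"travel":[0,0,0],"rotation":[0,0,0]},{"travel":[0,0,0],"rotation":[0,0,0]}]'
python3 -m pendant '[{"travel":[0,0,0.005],"rotation":[0,0,0]},{"travel":[0,0,0],"rotation":[0,0,0]},{"travel":[0,0,0],"rotation":[0,0,0]}]'
```

```text
time_s: 21.05
tcp_pos: [0.4923, 0.0123, 0.0344]
tool_rot: [-0.0, 1.0, 0.025, -0.0]
wrist_force: [-0.5, -0.4, -3.1]
grip_width: 0.0351
finger_force: 60.6
time_s: 21.35
tcp_pos: [0.4924, 0.0123, 0.0338]
tool_rot: [0.0, 1.0, 0.025, 0.0]
wrist_force: [-1.2, -0.1, 0.4]
grip_width: 0.035
finger_force: 60.9
time_s: 21.65
tcp_pos: [0.4924, 0.0123, 0.0338]
tool_rot: [0.0, 1.0, 0.025, 0.0]
wrist_force: [-4.5, -0.1, 8.5]
grip_width: 0.0351
finger_force: 62.1
```

```bash
python3 -m pendant '[{"travel":[0,0,0],"rotation":[0,0,0]},{"travel":[0,0,0],"rotation":[0,0,0]},{"travel":[0,0,0],"rotation":[0,0,0]},{"travel":[0,0,0],"rotation":[0,0,0]},{"travel":[0,0,0],"rotation":[0,0,0]},{"travel":[0,0,0],"rotation":[0,0,0]},{"travel":[0,0,0],"rotation":[0,0,0]}]' 1
python3 -m pendant '[{"travel":[0,0,-0.1],"rotation":[0,0,0]},{"travel":[0,0,-0.3],"rotation":[0,0,0]},{"travel":[0,0,-0.4],"rotation":[0,0,0]},{"travel":[0,0,-0.4],"rotation":[0,0,0]},{"travel":[-0.2,0,-0.4],"rotation":[0,0,0]},{"travel":[-0.3,0,-0.2],"rotation":[0,0,0]},{"travel":[-0.3,0,0],"rotation":[0,0,0]},{"travel":[0,0,0],"rotation":[0,0,0]}]'
python3 -m pendant '[{"travel":[0,0,0],"rotation":[0,0,0]},{"travel":[0,0,0],"rotation":[0,0,0]},{"travel":[0,0,0],"rotation":[0,0,0]}]'
python3 - <<'E'
from h import *
im=cams.capture("scene");cv2.imwrite("pics/scene9.png",im[:,:,::-1])
E
```

```text
time_s: 22.35
tcp_pos: [0.4924, 0.0124, 0.0332]
tool_rot: [-0.0, 1.0, 0.025, -0.0]
wrist_force: [0.5, -0.1, 0.5]
grip_width: 0.0857
finger_force: 0.0
time_s: 23.15
tcp_pos: [0.4103, 0.0086, 0.2145]
tool_rot: [0.0, 1.0, 0.025, 0.001]
wrist_force: [0.9, -0.3, -0.3]
grip_width: 0.0852
finger_force: 0.0
time_s: 23.45
tcp_pos: [0.413, 0.0084, 0.2131]
tool_rot: [-0.0, 1.0, 0.025, -0.0]
wrist_force: [-0.2, 0.0, -0.1]
grip_width: 0.0852
finger_force: 0.0
```

View pics/scene9.png

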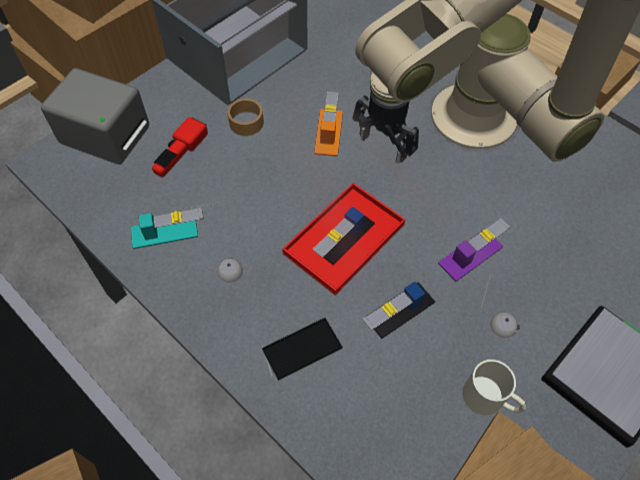

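The tired holder stands flat inside the tray at about (345,237). The sound one is still at (400,308), everything else is unmoved, and the arm is clear.

```bash
python3 -c "
from cell import job
print(job.sign_off())"
```

```text
the job is handed in; nothing more can be done
None
```

The job is handed in: the left holder gave about 5.4 mm at about 7.8 N, so it is sound and was left standing; the right one gave about 11.3 mm at about 7.7 N, so it is tired and was set flat in the reject tray before release, with no force reading on a tongue above 9 N.

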